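# Open the large topping box without letting its sprung lid snap

### The job

Service is starting: open the larger of the two steel topping boxes. Press the button catch on its lid and keep a fingertip on the lid as it springs up, so that it comes up slowly and never snaps open, until it stands wide open by itself; then take the hand away. Leave the small box shut and do not disturb the sauce bottle.

Things in the scene. Friction and masses are not known exactly. Their poses are not given: they have to be found in the camera images.
- big_button_top (a point): Centre of the top of the round black button (28 mm across, 10 mm proud, travel 5 mm, full at 2.4 N) near the front edge of the lid of the larger fixed steel box: 150 mm deep, 190 wide, 118 high with its 8 mm lid; button top at 128 mm. Axes when shut: z up, x level towards the hinge. The hinge axis runs along y, 123 mm along +x and 18 mm below this point. The point moves with the lid.
- big_lid (a joint): Lid angle of the larger box, rad: 0 shut, growing as the button edge rises and swings back over the hinge. 4 mm of button frees it. Its spring then lifts with about 4.5 N at the button, more than the button's spring: under a slowly rising finger the button stays down and the lid follows. The lift fades to nothing at about 1.1, where it stays open. Let go early, it snaps up at over 5 rad/s.
- small_lid (a joint): Lid angle, rad, 0 shut, of the smaller steel box: a bystander of the same make with the same kind of button, 105 mm deep, 115 wide, 83 high with its lid. To be left shut.
- sauce: Loose bystander: an upright white sauce bottle, 60 mm across and 190 mm high, 0.4 kg; origin at the centre of its underside, z up.
Mind the look-alikes: they are no part of the job. What is shaped like the part that bears small_lid but red is not meant. Leave any brown look-alike of the part that bears big_button_top alone.

How it is judged:
By the outcome, as a careful person would: the job done as asked, in the order asked, and still so for the second after the job is handed in, with the robot touching nothing.
It also fails if it takes over 42 s, if anything falls off the work surface, if the arm or the gripper's body presses on something with over 40 N, if the wrist force passes 120 N, or if a joint passes its speed limit or range.

### The arm

A 7-joint arm with a two-finger parallel gripper is mounted at the origin on the work surface. World frame = base frame: x ahead of the robot, y to its left, z up, the work surface at z = 0. Lengths are in m, angles in rad, forces in N, time in s.
With the tool pointing down it reaches from about 0.35 to 0.9 m from the base axis. Payload 8.1 kg.
Tool frame: the origin (TCP) lies between the finger pads; the fingertips stand 19 mm ahead of it and the grasp point (between the pads) is the TCP (r.tip_extent is the z of the fingertips in the tool frame, in m); z points along the fingers, x is the direction in which the jaws open and shut, and the axes are right-handed (so a half turn about z gives the same grasp; the last joint's range is limited). The gripper opens to 92 mm and grips with 3 to 60 N. Pads are 19 mm wide; open, the fingers measure 130 mm over their backs; the gripper's body (75 mm by 190 mm) begins 47 mm behind the grasp point.
Start: joints at [-1.362, 0.434, 0.025, 1.573, -0.012, 1.134, -0.075], TCP at [0.192, 0.595, 0.246] pointing down, gripper open.
Joint ranges: [-2.62, 2.62], [-0.44, 2.09], [-1.27, 1.32], [0.08, 2.57], [-1.32, 4.46], [0.12, 2], [-2.74, 2.74]. Speed limits (rad/s): [2.22, 2.22, 3.01, 3.01, 3.14, 3.14, 3.14].

### API

Orientations are given as a unit quaternion [x, y, z, w].
In Python, from workcell import r gives the robot as it stands. Calls block until the motion is done:
- r.goto(position, orientation): joint-space move of the TCP to a pose.
- r.servo_line(position, rot=None, v=0.15, force_limit=None): straight line of the TCP; rot=None keeps the orientation; v is the mean speed in m/s. With force_limit (N) it stops when the force on the tool has changed by that much, and returns True; else False.
- r.move_joints(angles): joint-space move.
- r.ungrasp() and r.close_gripper(strength=None): open the fingers fully, or close them until they stop; strength is the grip in N (None keeps the last).
- r.wait(seconds).
- r.inverse_kinematics(position, orientation): joint angles nearest the present ones, or None.
- r.camera(name): name is "scene" or "top" or "wrist"; returns the picture (384x512x3 uint8, red, green, blue); there is no depth.
- r.calibration(name): a dict with "mtx" (3x3 intrinsics, pixels), "view" (4x4, takes a point from world to camera coordinates). Camera axes: x right, y down, z forward; pixel columns grow to the right and rows downward; lengths in m; the calibration is good to about 2 mm. A picture is of the moment at which its call begins: read the wrist's pose just before it. calibration takes no time and is no camera call; for the wrist camera it gives the pose at the moment of the call.
A pose or a line that the arm cannot do raises r.PlanningError and nothing moves.
- r.job_done(): hands the job in, once; it reports no verdict.
Readings, each from a call of its own:
- r.read_time(): time.
- r.read_qpos(): joint angles.
- r.read_qvel(): joint speeds.
- r.read_joint_efforts(): joint torques, N m.
- r.read_ee_pos(): TCP position.
- r.read_tool_rot(): TCP orientation.
- r.read_ft_force(): force on the tool from outside, world axes, zero at the start.
- r.read_ft_torque(): the same for the moment, N m.
- r.read_gripper_width(): finger opening in m.
Only numpy, scipy, OpenCV 4.12 (cv2) and the standard library are available. Lean on these libraries where they do the work, as an engineer would, in place of code of your own. Each camera call takes 0.05 s, during which the arm holds its last target.

## Working session

There is one attempt and no reset: what is moved stays moved. The work goes in short steps, each a Python script; the robot and the scene stay as the last script left them, time stands still between calls to the robot, and variables do not carry over. Pictures are saved under pics/ and viewed, and the job is handed in when it is done.

```bash
mkdir -p pics; ls
python3 - <<'E'
from workcell import r
import cv2
for n in ("scene","top","wrist"):
    im=r.camera(n); cv2.imwrite(f"pics/{n}0.png",cv2.cvtColor(im,cv2.COLOR_RGB2BGR))
    c=r.calibration(n); print(n,c["mtx"].round(1).tolist(),c["view"].round(3).tolist())
print(r.read_time(),r.read_tool_rot(),r.tip_extent)
E
```

```text
pics
scene [[347.5, 0.0, 255.2], [0.0, 347.5, 187.7], [0.0, 0.0, 1.0]] [[0.097, 0.995, -0.005, -0.03], [0.69, -0.07, -0.72, -0.317], [-0.717, 0.066, -0.694, 1.448], [0.0, 0.0, 0.0, 1.0]]
top [[366.9, 0.0, 254.9], [0.0, 366.9, 193.1], [0.0, 0.0, 1.0]] [[-0.021, -0.999, -0.035, 0.021], [-0.983, 0.027, -0.184, 0.596], [0.184, 0.03, -0.982, 0.766], [0.0, 0.0, 0.0, 1.0]]
wrist [[345.1, 0.0, 253.7], [0.0, 345.1, 193.6], [0.0, 0.0, 1.0]] [[0.307, 0.952, -0.001, -0.624], [0.911, -0.294, 0.29, -0.037], [0.276, -0.09, -0.957, 0.392], [0.0, 0.0, 0.0, 1.0]]
0.15 [ 8.08342769e-01  5.88711822e-01 -4.61338334e-04  3.81192473e-04] 0.019
```

View pics/scene0.png

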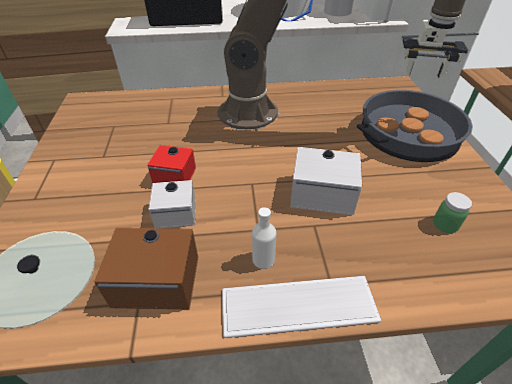

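View pics/top0.png

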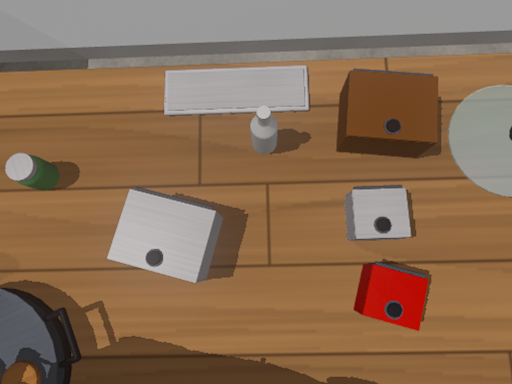

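View pics/wrist0.png

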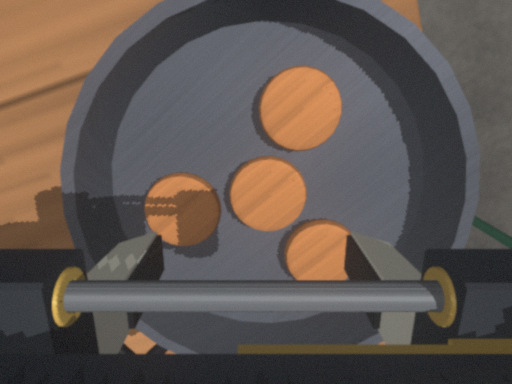

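The pictures show four boxes, with these button pixels in top:
- Large steel box: (154,257), also at (328,155) in scene. This is the one I want.
- Small steel box: (383,225).
- Red look-alike: (394,310).
- Brown look-alike: (392,126).

The sauce bottle stands at about (264,130) in top.

```bash
cat > h.py <<'E'
from workcell import r
import cv2, numpy as np
def ray(n,uv,c=None):
    c=c or r.calibration(n); V=c["view"]; R=V[:3,:3]; o=-R.T@V[:3,3]
    d=R.T@np.linalg.inv(c["mtx"])@np.array([uv[0],uv[1],1.]); return o,d/np.linalg.norm(d)
def onz(n,uv,z,c=None):
    o,d=ray(n,uv,c); return o+d*(z-o[2])/d[2]
def tri(a,b):
    A=np.zeros((3,3)); B=np.zeros(3)
    for o,d in (a,b):
        P=np.eye(3)-np.outer(d,d); A+=P; B+=P@o
    p=np.linalg.solve(A,B); return p,[np.linalg.norm(np.cross(p-o,d)) for o,d in (a,b)]
E
python3 - <<'E'
from h import *
cs={}
for n,(u,v),w in (("top",(154,257),14),("scene",(328,155),10)):
    im=cv2.imread(f"pics/{n}0.png"); g=im.max(2)
    m=(g<75).astype(np.uint8); k=np.zeros_like(m); k[v-w:v+w,u-w:u+w]=m[v-w:v+w,u-w:u+w]
    N,l,s,c=cv2.connectedComponentsWithStats(k); i=1+s[1:,4].argmax(); print(n,s[i],c[i]); cs[n]=c[i]
    print(onz(n,c[i],0.128))
    cv2.imwrite(f"pics/{n}crop.png",cv2.resize(im[v-80:v+60,max(u-80,0):u+90],None,fx=4,fy=4,interpolation=2))
print(tri(ray("top",cs["top"]),ray("scene",cs["scene"])))
im=cv2.imread("pics/top0.png"); hsv=cv2.cvtColor(im,cv2.COLOR_BGR2HSV)
m=((hsv[...,1]<60)&(hsv[...,2]>135)).astype(np.uint8); k=np.zeros_like(m);k[180:290,100:230]=m[180:290,100:230]
m=cv2.morphologyEx(k,cv2.MORPH_CLOSE,np.ones((5,5)))
C=max(cv2.findContours(m,0,2)[0],key=cv2.contourArea); box=cv2.boxPoints(cv2.minAreaRect(C)); ap=cv2.approxPolyDP(C,6,True)[:,0]
print(box.tolist(),ap.tolist())
P=np.array([onz("top",p,.118) for p in box]); print(P.round(3),np.linalg.norm(P-np.roll(P,-1,0),axis=1))
P=np.array([onz("top",p,.118) for p in ap]); print(P.round(3),np.linalg.norm(P-np.roll(P,-1,0),axis=1))
print("sauce", onz("top",(264,150),0), onz("top",(263,113),.19))
E
```

```text
top [154 251   8  13  37] [158.56756757 256.21621622]
[0.46033335 0.19866159 0.128     ]
scene [323 150  10   8  54] [327.64814815 153.75925926]
[0.46588931 0.20291805 0.128     ]
(array([0.46072033, 0.2024772 , 0.12333382]), [np.float64(0.002351322656369713), np.float64(0.0023513226563697917)])
[[106.32887268066406, 258.4404296875], [126.28355407714844, 185.8779754638672], [215.62696838378906, 210.44741821289062], [195.6722869873047, 283.0098876953125]] [[129, 189], [107, 258], [195, 282], [215, 211]]
[[0.458 0.308 0.118]
 [0.608 0.274 0.118]
 [0.551 0.086 0.118]
 [0.406 0.126 0.118]] [0.15318245 0.19666811 0.14977109 0.18986071]
[[0.601 0.268 0.118]
 [0.459 0.307 0.118]
 [0.408 0.127 0.118]
 [0.55  0.087 0.118]] [0.14687049 0.18696177 0.14681314 0.18799649]
sauce [ 0.71345518 -0.01663346  0.        ] [ 0.7291626  -0.01706723  0.19      ]
```

View pics/topcrop.png

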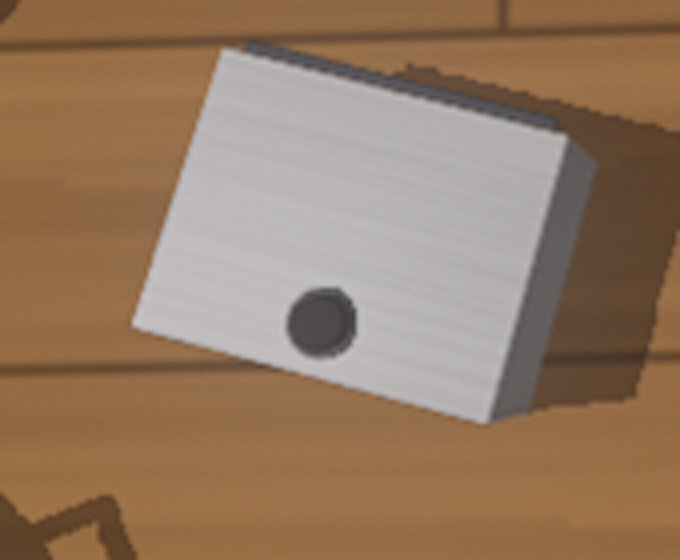

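View pics/scenecrop.png

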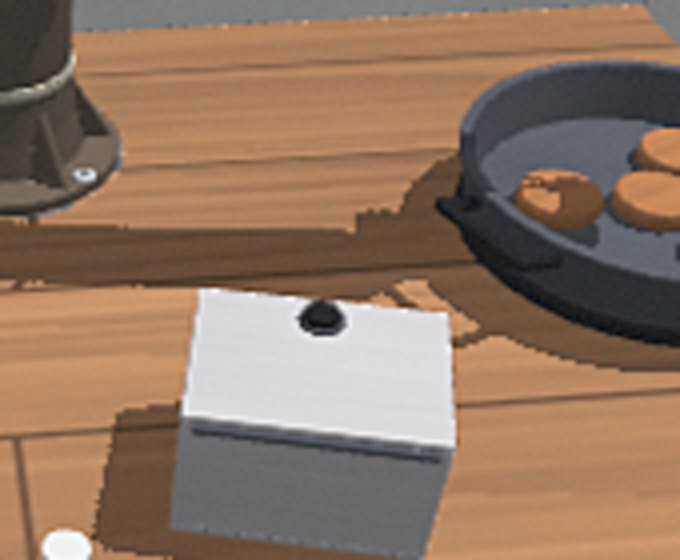

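```bash
cat >> h.py <<'E'
from scipy.spatial.transform import Rotation as Ro
TIP=0.019
def frame(yaw): # lid frame: x to hinge, y hinge axis, z up
    return Ro.from_euler('z',yaw).as_matrix()
def toolrot(yaw,tilt,s):
    # tool z = (sin t,0,-cos t) in lid frame, tool x = s*y
    F=frame(yaw); z=F@np.array([np.sin(tilt),0,-np.cos(tilt)]); x=s*F[:,1]
    return np.column_stack([x,np.cross(z,x),z])
def pose(btn,yaw,th,tilt,s,press=0.0045,off=0.):
    """tcp pose with the tip at the pressed button top at lid angle th"""
    F=frame(yaw); H=btn+F@np.array([.123,0,-.018])
    p=np.array([-.123,0,.018-press+off]); c,sn=np.cos(th),np.sin(th)
    q=np.array([c*p[0]+sn*p[2],0,-sn*p[0]+c*p[2]])
    R=toolrot(yaw,tilt,s); return H+F@q-R[:,2]*TIP, Ro.from_matrix(R).as_quat()
E
python3 - <<'E'
from h import *
im=cv2.imread("pics/top0.png"); g=im.max(2); u,v,w=154,257,12
k=np.zeros_like(g); k[v-w:v+w,u-w:u+w]=(g<125)[v-w:v+w,u-w:u+w]
N,l,s,c=cv2.connectedComponentsWithStats(k); i=1+s[1:,4].argmax(); print(s[i],c[i])
b=onz("top",c[i],.126); t=tri(ray("top",c[i]),ray("scene",(327.6,153.8))); print(b,t)
btn=np.array([*((b+t[0])/2)[:2],.128]); yaw=np.radians(-15.5); print(btn)
for sg in (1,-1):
  for f in (1,.8,.6,.4):
    o=[]
    for th in (0,.3,.6,.9,1.15):
        q=r.inverse_kinematics(*pose(btn,yaw,th,th*f,sg)); o.append(None if q is None else np.round(q,2).tolist())
    print(sg,f,o)
E
```

```text
[146 249  17  17 237] [154.13080169 257.15611814]
[0.45871791 0.20814962 0.126     ] (array([0.4585737 , 0.20734043, 0.12226459]), [np.float64(0.0018836730836849663), np.float64(0.0018836730836849348)])
[0.4586458  0.20774502 0.128     ]
1 1 [[-0.7, 0.36, 0.22, 2.0, -0.11, 0.79, 0.88], [-0.93, 0.22, 0.28, 2.15, 0.31, 0.62, 0.39], [-1.18, 0.18, 0.36, 2.27, 0.9, 0.61, -0.27], [-1.36, 0.25, 0.42, 2.39, 1.41, 0.74, -0.87], [-1.44, 0.43, 0.48, 2.47, 1.71, 0.89, -1.3]]
1 0.8 [[-0.7, 0.36, 0.22, 2.0, -0.11, 0.79, 0.88], [-0.88, 0.24, 0.26, 2.11, 0.2, 0.66, 0.52], [-1.07, 0.17, 0.33, 2.2, 0.63, 0.62, 0.05], [-1.23, 0.18, 0.4, 2.29, 1.09, 0.65, -0.44], [-1.32, 0.25, 0.45, 2.36, 1.45, 0.72, -0.84]]
1 0.6 [[-0.7, 0.36, 0.22, 2.0, -0.11, 0.79, 0.88], [-0.83, 0.25, 0.25, 2.07, 0.11, 0.71, 0.63], [-0.96, 0.19, 0.3, 2.12, 0.38, 0.66, 0.35], [-1.08, 0.16, 0.36, 2.17, 0.7, 0.63, 0.03], [-1.16, 0.17, 0.41, 2.22, 1.0, 0.62, -0.26]]
1 0.4 [[-0.7, 0.36, 0.22, 2.0, -0.11, 0.79, 0.88], [-0.78, 0.28, 0.25, 2.03, 0.03, 0.76, 0.73], [-0.86, 0.22, 0.28, 2.04, 0.18, 0.74, 0.59], [-0.92, 0.19, 0.32, 2.05, 0.34, 
[... 295 characters left out ...]
.8 [[-1.09, 0.43, 0.76, 2.03, -0.4, 0.83, -1.94], [-1.26, 0.28, 0.75, 2.13, -0.02, 0.64, -2.37], [-1.74, 0.33, 1.22, 2.23, 0.11, 0.47, -2.52], [-0.0, 0.36, -1.06, 2.2, 1.3, 1.05, 2.55], [-1.12, 0.24, 0.21, 2.35, 1.45, 0.79, 2.3]]
-1 0.6 [[-1.09, 0.43, 0.76, 2.03, -0.4, 0.83, -1.94], [-1.22, 0.3, 0.75, 2.09, -0.12, 0.7, -2.26], [-1.27, 0.21, 0.68, 2.14, 0.26, 0.63, -2.65], [-1.74, 0.3, 1.23, 2.21, 0.25, 0.47, -2.62], [0.08, 0.36, -1.06, 2.14, 1.26, 1.01, 2.69]]
-1 0.4 [[-1.09, 0.43, 0.76, 2.03, -0.4, 0.83, -1.94], [-1.18, 0.33, 0.76, 2.06, -0.21, 0.76, -2.15], [-1.23, 0.25, 0.74, 2.06, 0.0, 0.72, -2.36], [-1.21, 0.2, 0.67, 2.07, 0.22, 0.68, -2.57], [-1.6, 0.33, 1.21, 2.1, -0.01, 0.57, -2.29]]
```

Run:
```python
from h import *
btn=np.array([.4586,.2077,.128]); yaw=np.radians(-15.5)
p,q=pose(btn,yaw,0,0,1); p[2]=.26
r.goto(p,q); print(r.read_time())
r.close_gripper(10); print(r.read_time(), r.read_gripper_width(), r.read_ft_force())
c=r.calibration("wrist"); im=r.camera("wrist"); np.savez("w.npz",mtx=c["mtx"],view=c["view"])
cv2.imwrite("pics/wrist1.png",cv2.cvtColor(im,cv2.COLOR_RGB2BGR))
b=c["view"]@np.array([*btn,1]); b=c["mtx"]@b[:3]; print("button should be at",b[:2]/b[2], r.read_ee_pos())
```

```text
1.8667
3.3 0.00023936065000713382 [0.97916851 0.19821842 0.74196912]
button should be at [253.75913526 188.61557124] [0.45858394 0.20773497 0.25998016]
```

View pics/wrist1.png

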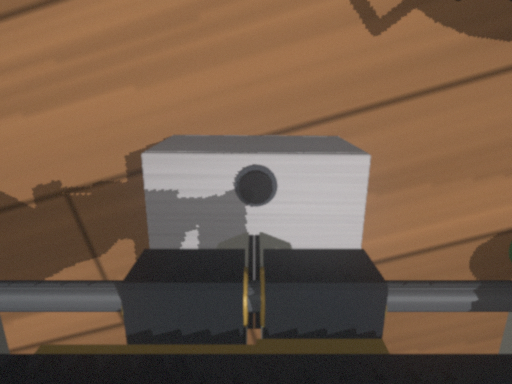

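Run:
```python
from h import *
c=dict(np.load("w.npz")); im=cv2.imread("pics/wrist1.png"); g=im.max(2)
k=np.zeros_like(g); k[160:212,230:282]=(g<110)[160:212,230:282]
N,l,s,cc=cv2.connectedComponentsWithStats(k); i=1+s[1:,4].argmax(); print(s[i],cc[i], onz("wrist",cc[i],.126,c))
b=onz("wrist",cc[i],.126,c)
# lid front corners, row 153
for uv in ((145,153),(368,153)): print(onz("wrist",uv,.118,c))
btn=np.array([(b[0]+.4586)/2,(b[1]+.2077)/2,.128]); np.save("btn.npy",btn); print(btn)
yaw=np.radians(-15.5); p,q=pose(btn,yaw,0,0,1,press=-.012)
r.servo_line(p,q,v=.08); f0=r.read_ft_force(); print(r.read_time(),f0)
p,q=pose(btn,yaw,0,0,1,press=.0075)
print(r.servo_line(p,q,v=.008,force_limit=5)); print(r.read_time(),r.read_ft_force()-f0,r.read_ee_pos()-[0,0,.019])
for n in ("scene",):
    cv2.imwrite("pics/scene2.png",cv2.cvtColor(r.camera(n),cv2.COLOR_RGB2BGR)[60:260,200:480])
```

```text
[ 230  165   47   47 1488] [253.20228495 186.63978495] [0.45739951 0.20755709 0.126     ]
[0.40800238 0.1287779  0.118     ]
[0.45712937 0.30574839 0.118     ]
[0.45799976 0.20762855 0.128     ]
4.7667 [ 0.17850179 -0.68317781  0.47686004]
True
6.6167 [-0.5634267  -0.36629324  4.8364206 ] [0.45787037 0.20766045 0.12322405]
```

View pics/scene2.png

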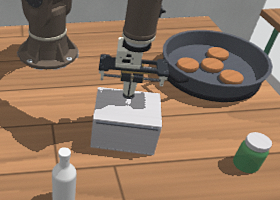

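The button went down 4.8 mm at 4.8 N. Next I raise it a little and check that the lid still pushes back.

Run:
```python
from h import *
btn=np.load("btn.npy"); yaw=np.radians(-15.5)
for th in (.04,.08,.12):
    p,q=pose(btn,yaw,th,.7*th,1,press=.0047); r.servo_line(p,q,v=.012)
    print(th,r.read_time(),r.read_ft_force().round(2))
cv2.imwrite("pics/scene3.png",cv2.resize(cv2.cvtColor(r.camera("scene"),cv2.COLOR_RGB2BGR)[110:230,260:400],None,fx=4,fy=4))
```

```text
0.04 7.2583 [-0.55 -0.36  3.57]
0.08 7.8167 [-3.01 -0.02  3.24]
0.12 8.3667 [-2.96  0.22  4.53]
```

View pics/scene3.png

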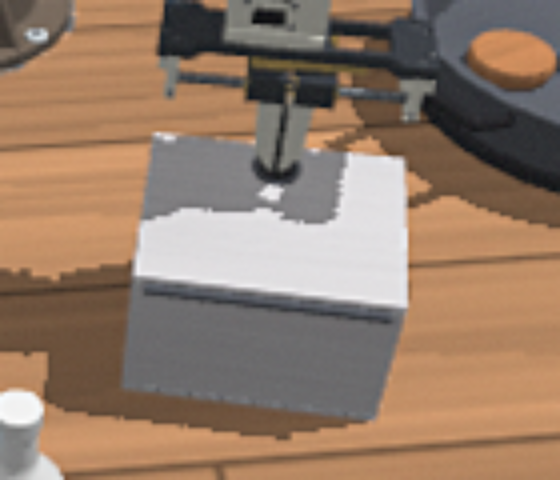

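The lid is free and following: the force is still about 4.5 N and the lid is visibly raised. I carry on along the arc, watching the force.

Run:
```python
from h import *
btn=np.load("btn.npy"); yaw=np.radians(-15.5); F=frame(yaw)
for th in np.arange(.2,.73,.08):
    p,q=pose(btn,yaw,th,.7*th,1,press=.0047); r.servo_line(p,q,v=.016)
    f=F.T@r.read_ft_force(); n=np.array([-np.sin(th),0,np.cos(th)])
    print(round(th,2),round(r.read_time(),2),f.round(2),"n",round(f@n,2)); 
    if f@n<1: print("LOW"); break
cv2.imwrite("pics/scene4.png",cv2.resize(cv2.cvtColor(r.camera("scene"),cv2.COLOR_RGB2BGR)[70:230,230:420],None,fx=4,fy=3.7))
```

```text
0.2 9.17 [-2.16 -1.2   3.56] n 3.92
0.28 9.91 [-1.35 -0.67  3.68] n 3.91
0.36 10.64 [-0.72 -1.17  3.93] n 3.93
0.44 11.37 [-0.69  0.27  2.81] n 2.84
0.52 12.08 [-0.63 -1.49  3.14] n 3.03
0.6 12.79 [-0.16 -0.26  3.27] n 2.79
0.68 13.5 [ 0.15 -0.3   2.33] n 1.72
```

View pics/scene4.png

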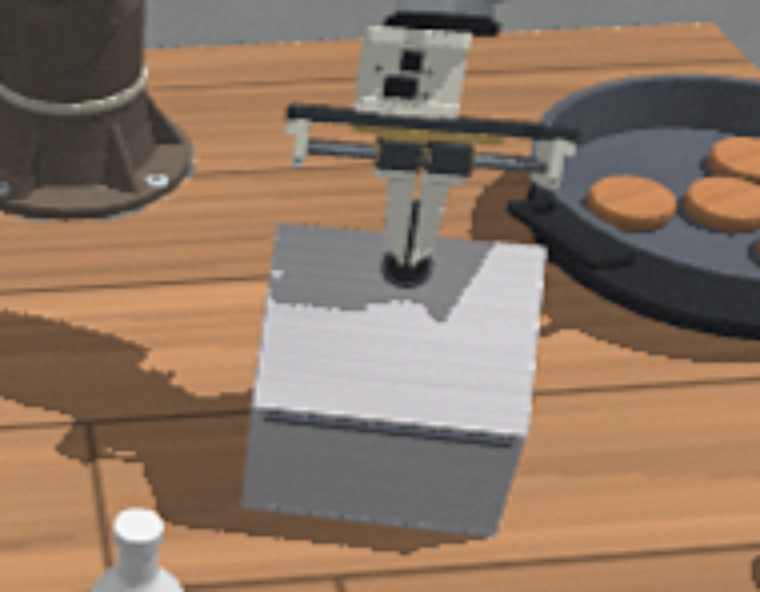

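Run:
```python
from h import *
btn=np.load("btn.npy"); yaw=np.radians(-15.5); F=frame(yaw)
for th in np.arange(.76,1.21,.07):
    p,q=pose(btn,yaw,th,.7*th,1,press=.0047); r.servo_line(p,q,v=.014)
    f=F.T@r.read_ft_force(); n=np.array([-np.sin(th),0,np.cos(th)])
    print(round(th,2),round(r.read_time(),2),f.round(2),"n",round(f@n,2))
cv2.imwrite("pics/scene5.png",cv2.resize(cv2.cvtColor(r.camera("scene"),cv2.COLOR_RGB2BGR)[50:230,230:420],None,fx=4,fy=3.3))
```

```text
0.76 14.33 [-0.4   0.38  3.01] n 2.46
0.83 15.03 [ 0.02 -0.39  2.57] n 1.72
0.9 15.73 [ 1.28 -0.09  1.32] n -0.19
0.97 16.43 [ 0.47 -1.06  2.01] n 0.75
1.04 17.14 [0.03 0.54 0.74] n 0.35
1.11 17.85 [ 0.35 -0.59  0.49] n -0.09
1.18 18.56 [-0.12  0.55  0.52] n 0.31
```

View pics/scene5.png

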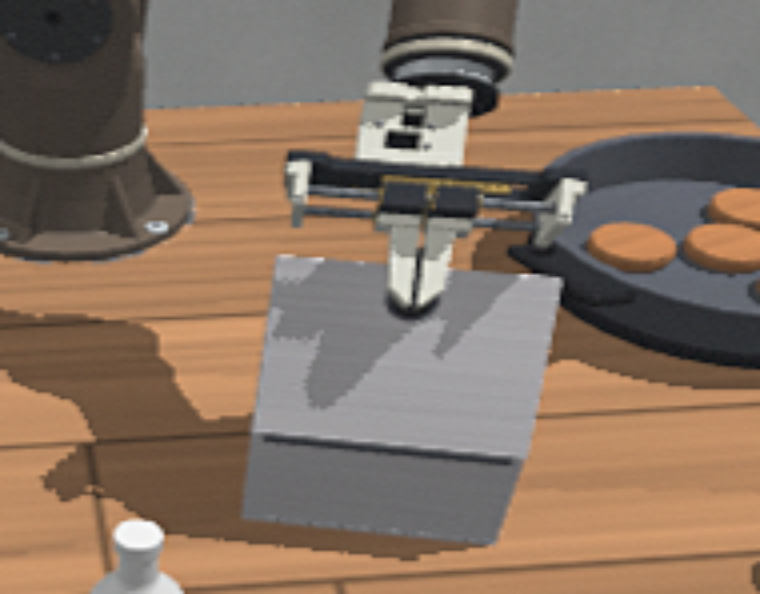

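Run:
```python
from h import *
btn=np.load("btn.npy"); yaw=np.radians(-15.5); F=frame(yaw)
cv2.imwrite("pics/s6a.png",cv2.cvtColor(r.camera("scene"),cv2.COLOR_RGB2BGR))
n=F@np.array([-np.sin(1.1),0,np.cos(1.1)])
p=r.read_ee_pos(); r.servo_line(p+.03*n,v=.02); r.servo_line(p+.09*n,v=.06)
print(r.read_time(),r.read_ft_force())
for nm in ("scene","top"):
    cv2.imwrite(f"pics/{nm}6.png",cv2.cvtColor(r.camera(nm),cv2.COLOR_RGB2BGR))
a=cv2.imread("pics/s6a.png")[60:230,250:400];b=cv2.imread("pics/scene6.png")[60:230,250:400]
cv2.imwrite("pics/cmp6.png",cv2.resize(np.hstack([a,b]),None,fx=2.6,fy=2.6))
```

```text
21.4583 [-0.84929724 -0.69654504 -0.48590977]
```

View pics/cmp6.png

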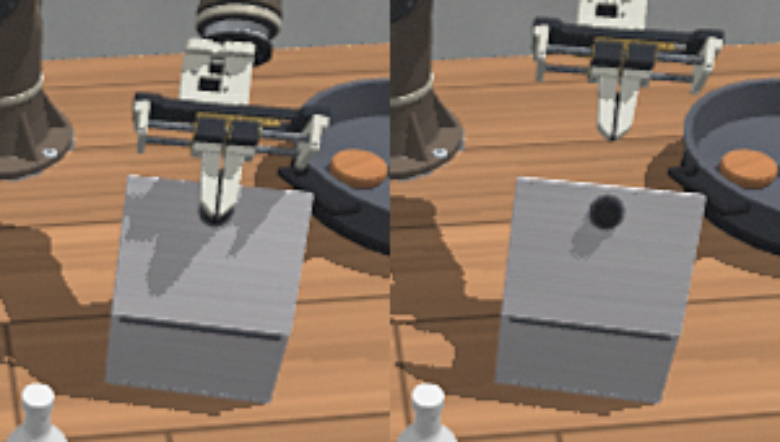

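View pics/top6.png

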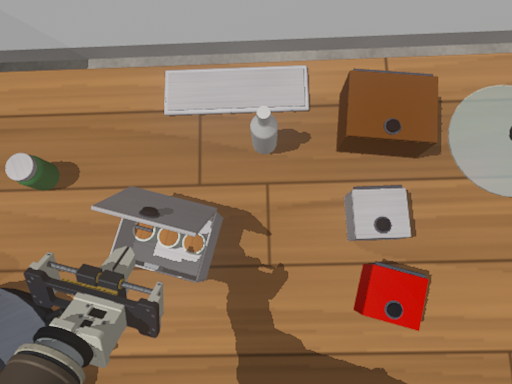

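The lid stands open on its own, with its button at (150,212) in top and (333,141) in scene. The bottle and small box haven't moved. I triangulate the button to check the lid angle.

Run:
```python
from h import *
btn=np.load("btn.npy"); yaw=np.radians(-15.5); F=frame(yaw); H=btn+F@np.array([.123,0,-.018])
p,e=tri(ray("top",(150,212)),ray("scene",(333,141.5))); l=F.T@(p-H)
print(p,e,l,"theta",np.arctan2(l[2],-l[0])-np.arctan2(18,123), np.hypot(l[0],l[2]))
for th in (.95,1.0,1.05,1.1,1.15):
    q=H+F@np.array([-np.cos(th)*.123+np.sin(th)*.018,0,np.sin(th)*.123+np.cos(th)*.018]); o=[]
    for n in("top","scene"):
        c=r.calibration(n); b=c["mtx"]@(c["view"]@np.r_[q,1])[:3]; o+=list((b[:2]/b[2]).round(1))
    print(th,o)
a=cv2.imread("pics/top0.png").astype(int);b=cv2.imread("pics/top6.png").astype(int); d=abs(a-b).max(2)
print("sauce diff",d[100:155,245:280].mean(),"small",d[180:245,340:415].mean())
```

```text
[0.53564926 0.18654945 0.22563421] [np.float64(0.0005986507984753171), np.float64(0.0005986507984752494)] [-0.04254143  0.00043847  0.11563421] theta 1.0729577714586382 0.1232113759546554
0.95 [np.float64(149.1), np.float64(220.3), np.float64(332.8), np.float64(139.8)]
1.0 [np.float64(149.6), np.float64(217.1), np.float64(333.0), np.float64(140.2)]
1.05 [np.float64(150.1), np.float64(213.8), np.float64(333.1), np.float64(140.7)]
1.1 [np.float64(150.7), np.float64(210.4), np.float64(333.2), np.float64(141.4)]
1.15 [np.float64(151.3), np.float64(207.0), np.float64(333.2), np.float64(142.2)]
sauce diff 10.19896103896104 small 10.30071794871795
```

Run:
```python
from h import *
p=r.read_ee_pos(); print(p)
try: r.servo_line(p+[-.02,.01,.08],v=.08)
except r.PlanningError as e: print(e)
r.wait(.5); b=r.camera("top"); cv2.imwrite("pics/top7.png",cv2.cvtColor(b,cv2.COLOR_RGB2BGR))
a=cv2.imread("pics/top6.png").astype(int);d=abs(a-b[...,::-1]).max(2)
print("lid diff",d[190:222,95:215].mean(),"sauce",d[100:155,245:280].mean(),r.read_time())
r.job_done()
```

```text
[0.452678   0.2088174  0.28241883]
lid diff 1.88671875 sauce 2.0924675324675324 23.2917
the job is handed in; nothing more can be done
```

View pics/top7.png

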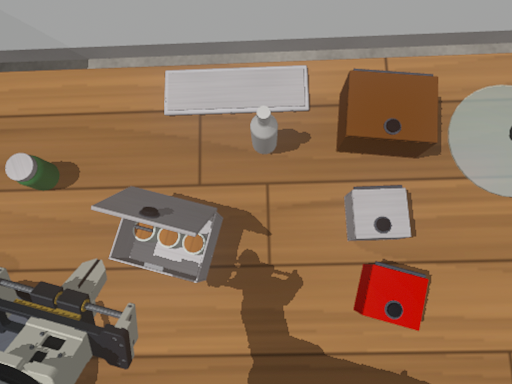

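The larger steel box is open and the job was handed in at about 23.3 s. I pressed its button until it had gone down 4.8 mm at about 4.8 N. Then I let the lid rise under the closed fingertips at about 0.1 rad/s, and drew the hand back.

**Lid:** it stands open by itself at about 1.07 rad, triangulated from the top and scene cameras. It did not move while the hand withdrew.

**Contact:** the lid kept pushing on the fingertip, fading from about 4.5 N to nothing near 1.0–1.1 rad as expected. The force readings carry about 1 N of noise. One at 0.90 rad read about zero, and 0.97 rad read 0.75 N, so contact over the last 0.2 rad rests on pictures taken only at its end.

**Bystanders:** the small box is still shut and the sauce bottle stands where it was in the final top picture. Comparing pictures from before and after gave a difference of about 10 grey levels for both. I put that down to a lighting or shadow change, since neither shows any shift. The red and brown look-alikes were not touched.

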